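# Mix a sample bottle and hold it in the reader's slot

## Robot

A 6-joint arm with a two-finger parallel gripper is mounted at the origin on the work surface. World frame = base frame: x ahead of the robot, y to its left, z up, the work surface at z = 0. Lengths are in m, angles in rad, forces in N, time in s.
With the tool pointing down it reaches from about 0.25 to 0.775 m from the base axis. Payload 4 kg.
Tool frame: the origin (TCP) lies at the very end of the fingers, on their centre line; the grasp point (between the pads) lies 19 mm behind it; z points along the fingers, y is the line along which they close (so a half turn about z gives the same grasp; the last joint's range is limited). The gripper opens to 94 mm and grips with 3 to 60 N. Pads are 16 mm wide; open, the fingers measure 119 mm over their backs; the gripper's body (75 mm by 177 mm) begins 78 mm behind the grasp point.
Start: joints at [1.152, 0.087, 1.371, -0, 1.684, -0.103], TCP at [0.171, 0.523, 0.173] pointing down, gripper open.
Joint ranges: [-3.1, 3.1], [-0.76, 2.03], [0.27, 2.55], [-1.08, 4.22], [0.17, 2.65], [-2.57, 2.57]. Speed limits (rad/s): [2.79, 2.79, 3.14, 3.14, 3.14, 3.14].

## Interface

Orientations are given as a rotation vector (axis times angle).
In Python, from workcell import robot, viewer, hand_in gives the robot as it stands. The module is installed in compiled form; this text tells all that it offers.
- The arm moves only by the tool move_arm, never from a script. Its argument "commands" is a list of rows, each a list of 6 numbers: the shift along the tool's x, y, z scaled (see below), then the turn, a rotation vector about the tool's x, y, z scaled (see below). In form: [[x, y, z, ax, ay, az], ...]. A call has 1 to 20 rows; each row shifts and turns the commanded pose from where the row before left it, along the tool's axes as they then stand; what a row does not reach is not made up. The controller multiplies each number of a shift by 0.025 m and each number of a turn by 0.08 rad. A row lasts 1/12 s, in which the tool goes at most 41.7 mm and 7.16 degrees, less where a joint would pass 70% of its speed; a pose out of reach is approached as far as the arm can. A call with a number of a shift or a turn outside -1 to 1 is refused whole. A call with a gripper value outside its range is refused whole. "jaw" is the closure, from -1 (fully open) to 1 (shut), set as the call begins (left out, the last holds). The fingers move at their own pace and stop on an object; the grip force is fixed at half the most. Time passes only in rows, so rows that do not move let the fingers close. It gives the time, the measured TCP pose, the force, the opening and the grip force at its end, in the units of the state.
- robot.read_state(): the state, without advancing time (a new reading comes with each control period).
- viewer.capture(name): name is "scene" or "top" or "wrist"; returns a dict with "img" (480x640x3 uint8, blue, green, red), "vertical_fov" (degrees; the focal length in pixels is half the picture's height over the tangent of half this angle, whatever the lens; pixels are square), "cx", "cy" (the principal point, pixels), "R" (3x3) and "t" (3): a world point X has camera coordinates R X + t. Camera axes: x right, y down, z forward; pixel columns grow to the right and rows downward; lengths in m; the calibration is good to about 2 mm. The wrist camera is an equidistant fisheye: a pixel r from the principal point sees the ray r / f radians off the axis. A picture is of the moment at which its call begins. There is no depth.
- hand_in(): hands the job in; it is judged then, once.
The state is a dict: "clock": time; "joints": joint angles; "dq": joint speeds; "tau": joint torques, N m; "ee_pos": TCP position; "tcp_rot": TCP orientation; "force": force on the tool from outside, world axes, zero at the start; "moment": the same for the moment, N m; "width": finger opening in m; "grasp_force": force on a finger pad.
Only numpy, scipy, OpenCV 4.12 (cv2) and the standard library are available. Lean on these libraries where they do the work, as an engineer would, in place of code of your own. Each camera call takes 0.05 s, during which the arm holds its last target. There are 200 camera calls.

## Task

Mix the flat stoppered sample bottle by lifting it and turning it upside down (the stopper must point at least 30 degrees below level for a moment), then stand it upright on the bench again and let go of it. Then lower it upright, foot first, through the slot in the top of the reader and push the spring platform inside well past half of its travel; finish while still gripping the bottle and holding it pressed down there, because the platform springs back if you let go. Leave the other things on the bench where they are.

Things in the scene. Friction and masses are not known exactly. Their poses are not given: they have to be found in the camera images.
- bottle_center (a point): Centre, half-way up, of the loose, closed, flat sample bottle (115 mm tall, 0.15 kg) on the black bench; its foot is 57.5 mm below. White block body 50 mm wide (x) by 30 mm (y) by 75 mm tall; above it a short round neck, 19 mm across, 6 mm tall, and a grey stopper. z points from foot to stopper. Turned half round about z it is the same.
- stopper (a point): Centre of the bottle's grey stopper, a block 34 mm (x) by 22 mm (y) by 34 mm tall, fixed firmly to the bottle, the same axes; 40.5 mm above bottle_center, 17 mm below the bottle's top.
- slot (a point): Centre of the slot's mouth in the flat top of the reader, a fixed white box 130 mm (x) by 150 mm (y), 110 mm tall, with a clear window on its +x side; z up. The slot goes straight down through the 15 mm thick top, 52 mm along x, 32 mm along y (2 mm more than the bottle's body), with a 3 mm chamfer at the mouth. A spring platform waits 45 mm below the mouth.
- platform (a joint): Travel in m of the spring platform in the reader, a 44 by 24 mm steel plate under the slot: 0 at rest (face 45 mm below the mouth), 0.024 at the lower stop. It pushes up with 3.5 N at rest and 6.5 N at the stop, more than the bottle weighs. Past half-way, the bottle's foot is over 57 mm below the mouth.
- media_bottle: Bystander: round amber bottle with a white cap, 64 mm across, 130 mm tall; origin at the centre of its underside.
- tip_box: Bystander: grey pipette tip box with a clear lid, 87 by 122 mm, 64 mm tall; origin at the centre of its underside.
- tape_roll: Bystander: roll of pale tape lying flat, 100 mm across, 19 mm tall; origin at the centre of its underside.
Not all that is in view belongs to the job. Several things look just like the part that bears bottle_center: the one meant starts nearest to the robot's base.

How it is judged:
On the way, in this order (a step that is already met when the one before it is completed fails the run):
1. the lifted bottle is turned over, stopper at least 30 degrees below level (angle between bottle_center's own z axis and vertical above 2.06 rad and height (world z) of bottle_center above 0.08 m), for 0.2 s.
2. the bottle stands upright on the bench again, let go (angle between bottle_center's own z axis and vertical below 0.1 rad and height (world z) of bottle_center below 0.064 m and contact force between the fingers and bottle below 0.1 N and linear speed of bottle below 0.02 m/s), for 0.2 s.
At the end, for the whole second after the job is handed in: The bottle is upright (within 0.12 rad) in the slot, centred within 8 mm, its foot at least 53.5 mm below the mouth and the spring platform pressed more than 12 mm of its 24 mm; it is at rest and still gripped by the fingers, which hold it down (value of joint platform above 0.012 m and x of bottle_center in the frame of slot between -0.008 and 0.008 m and y of bottle_center in the frame of slot between -0.008 and 0.008 m and z of bottle_center in the frame of slot below 0.004 m and angle between bottle_center's own z axis and vertical below 0.12 rad and contact force between the fingers and bottle above 1 N and linear speed of bottle below 0.02 m/s); the arm keeps its last pose, push and grip.
It fails at once if the media bottle is moved by more than 30 mm (distance of media_bottle from where it was at the start of the episode above 0.03 m).
It fails at once if the tip box is moved by more than 30 mm (distance of tip_box from where it was at the start of the episode above 0.03 m).
It fails at once if the tape roll is moved by more than 30 mm (distance of tape_roll from where it was at the start of the episode above 0.03 m).
It also fails if it takes over 72 s, if anything falls off the work surface, if the arm or the gripper's body presses on something with over 40 N, if the wrist force passes 120 N, or if a joint passes its speed limit or range.

## Working session

There is one attempt and no reset: what is moved stays moved. The work goes in short steps, Python scripts to look and compute and a tool call to move; the robot and the scene stay as the last step left them, time stands still between calls to the robot, and variables do not carry over. Pictures are saved under pics/ and viewed, at most 10 in all, crops included, and the job is handed in when it is done.

Besides the shell and the picture viewer there is one more tool, called after "Emit:" by a JSON object that holds its "name" and its "arguments". move_arm: Moves the arm, as the interface text tells. Its arguments: {"type":"object","properties":{"commands":{"type":"array"},"jaw":{"type":"number"}},"required":["commands"]}

```bash
mkdir -p pics; cat > h.py <<'E'
import numpy as np,cv2
from workcell import robot,viewer,hand_in
def ray(c,u,v):
    f=240/np.tan(np.radians(c["vertical_fov"])/2)
    d=np.array([(u-c["cx"])/f,(v-c["cy"])/f,1.])
    return -c["R"].T@c["t"], c["R"].T@d
def onz(c,u,v,z):
    o,d=ray(c,u,v); return o+d*(z-o[2])/d[2]
def proj(c,X):
    f=240/np.tan(np.radians(c["vertical_fov"])/2)
    p=c["R"]@np.array(X)+c["t"]; return p[:2]/p[2]*f+[c["cx"],c["cy"]]
E
python3 - <<'E'
from h import *
import pickle
for n in("scene","top"):
    c=viewer.capture(n); pickle.dump(c,open(n+".pkl","wb")); cv2.imwrite(f"pics/{n}0.png",c["img"]); print(n,-c["R"].T@c["t"],c["vertical_fov"],c["R"].round(2).tolist())
print(robot.read_state())
E
```

```text
scene [1.2541665  0.11326447 0.63543649] 54.07982030946525 [[-0.21, 0.98, 0.0], [0.64, 0.14, -0.76], [-0.74, -0.16, -0.65]]
top [ 0.46022565 -0.01359132  1.25917286] 47.08722730519396 [[-0.03, -1.0, -0.01], [-0.99, 0.03, -0.13], [0.13, 0.0, -0.99]]
{'clock': 0.1, 'joints': array([ 1.15188524e+00,  8.78967294e-02,  1.37205338e+00, -5.83602038e-05,
        1.68360822e+00, -1.03120120e-01]), 'dq': array([-3.91397765e-04, -6.27570904e-04, -5.81806792e-03, -1.08373962e-03,
        8.56792322e-05,  1.11749443e-03]), 'tau': array([ 1.90256127e-03, -3.41252375e+01, -3.03301585e+01,  7.19815842e-02,
        3.04627733e-02, -1.01890757e-04]), 'ee_pos': array([0.17062589, 0.52229074, 0.17223798]), 'tcp_rot': array([-4.93923646e-01, -3.10206380e+00,  3.00617028e-03]), 'force': array([0.04908809, 0.24265952, 0.74157433]), 'moment': array([ 0.02277763, -0.02095982,  0.01777768]), 'grasp_force': 0.0, 'width': 0.09399499474103837}
```

View pics/scene0.png

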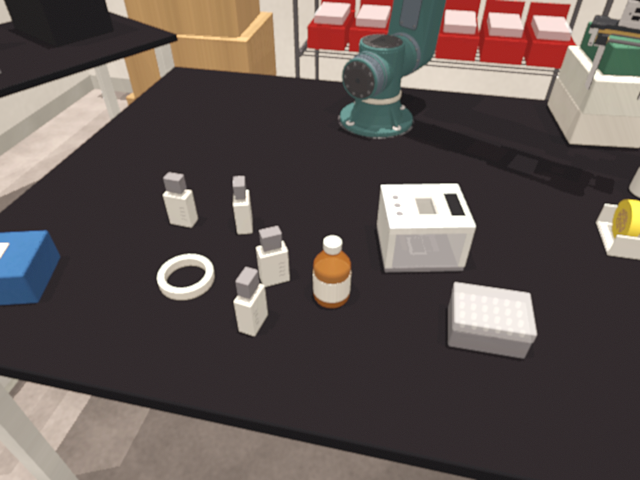

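View pics/top0.png

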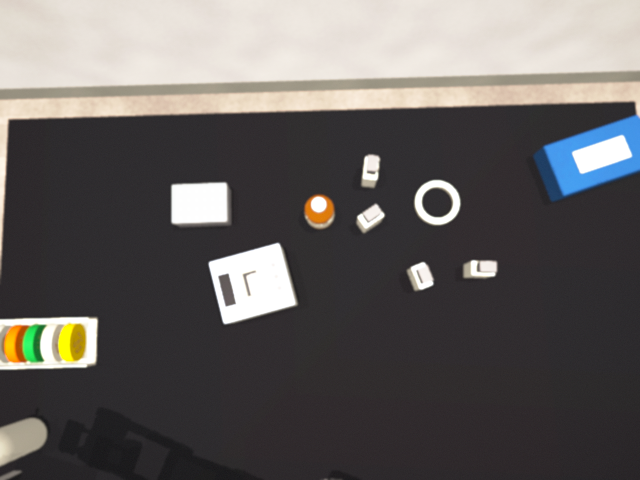

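Scene: bottles at (181,205), (243,210), (272,260), (250,305); reader at (424,225). In the top view the same four are at (481,269), (421,276), (371,218), (371,170), with the reader at (252,284). The one nearest the base should be top (421,276), which is scene (243,210). I'll check distances and a close crop.

```bash
python3 - <<'E'
from h import *
import pickle
t=pickle.load(open("top.pkl","rb")); s=pickle.load(open("scene.pkl","rb"))
for p in((421,276),(481,269),(371,218),(371,170)):
    X=onz(t,*p,.08); print(p,X.round(3),np.hypot(*X[:2]).round(3))
for n,p in(("media",(319,205)),("tape",(437,202)),("tip",(201,204)),("reader",(252,284))): print(n,onz(t,*p,{"media":.13,"tape":.019,"tip":.064,"reader":.11}[n]).round(3))
def crop(c,x,y,w,h,k): return cv2.resize(c["img"][y:y+h,x:x+w],None,fx=k,fy=k,interpolation=cv2.INTER_CUBIC)
a=crop(t,391,246,60,60,6);b=crop(s,213,165,60,80,6)[:480];d=crop(t,200,236,110,100,5)
H=480
P=lambda i:cv2.copyMakeBorder(i,0,H-i.shape[0],0,0,cv2.BORDER_CONSTANT)
cv2.imwrite("pics/crop1.png",np.hstack([P(a),P(b)])); cv2.imwrite("pics/crop2.png",d)
E
```

```text
(421, 276) [ 0.537 -0.207  0.08 ] 0.576
(481, 269) [ 0.549 -0.336  0.08 ] 0.643
(371, 218) [ 0.666 -0.104  0.08 ] 0.674
(371, 170) [ 0.773 -0.108  0.08 ] 0.781
media [0.688 0.007 0.13 ]
tape [ 0.71  -0.261  0.019]
tip [0.711 0.269 0.064]
reader [0.528 0.151 0.11 ]
```

View pics/crop1.png

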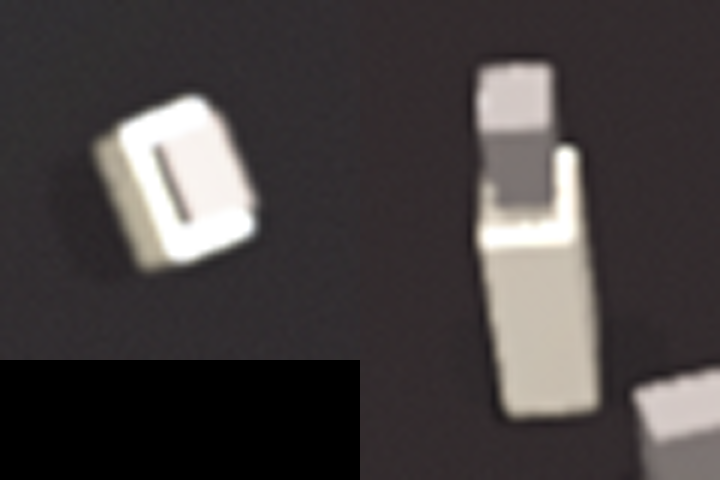

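View pics/crop2.png

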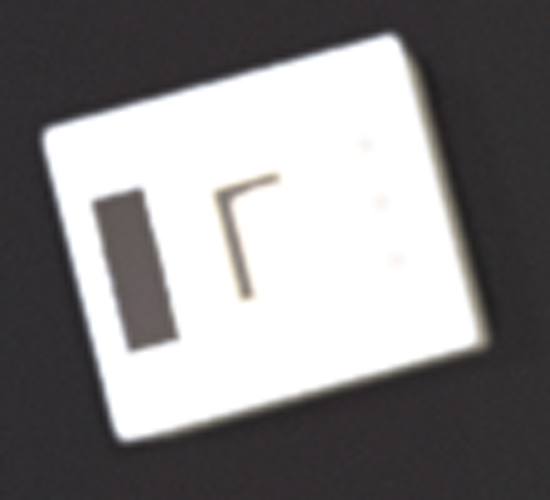

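Crop1 confirms the choice: the nearest candidate (0.576 m) is a flat bottle with a grey stopper, long axis about +23° from world x. Crop2 shows the reader top turned about +13°, with the slot around crop (250,240). Next: measure both and work out the hover.

```bash
cat >> h.py <<'E'
from scipy.spatial.transform import Rotation as Ro
def down(yaw_y):  # tool z down, tool y along heading yaw_y
    y=np.array([np.cos(yaw_y),np.sin(yaw_y),0]); z=np.array([0,0,-1.]); return np.c_[np.cross(y,z),y,z]
def plan(pos,R):
    s=robot.read_state(); C=Ro.from_rotvec(s["tcp_rot"]).as_matrix()
    d=C.T@(np.array(pos)-s["ee_pos"])/.025; w=Ro.from_matrix(C.T@R).as_rotvec()/.08
    print("total shift units",d.round(2),"turn units",w.round(2)); return d,w
E
python3 - <<'E'
from h import *
import pickle
t=pickle.load(open("top.pkl","rb")); s=pickle.load(open("scene.pkl","rb"))
g=cv2.cvtColor(t["img"],cv2.COLOR_BGR2GRAY)
def rect(x,y,w,h,th,z):
    m=(g[y:y+h,x:x+w]>th).astype(np.uint8); c=max(cv2.findContours(m,0,cv2.CHAIN_APPROX_NONE)[0],key=cv2.contourArea)
    b=cv2.boxPoints(cv2.minAreaRect(c))+[x,y]; P=np.array([onz(t,*p,z) for p in b])[:,:2]
    e=[P[1]-P[0],P[2]-P[1]]; print("center",P.mean(0).round(4),"len",[np.linalg.norm(k).round(4) for k in e],"ang",[np.degrees(np.arctan2(k[1],k[0])).round(1) for k in e])
rect(200,236,110,100,225,.11)
rect(391,246,60,60,225,.075)
for n,q in(("body",[(120,125),(180,265),(257,237),(197,97)]),):
    P=np.array([onz(t,391+(u-2.5)/6,246+(v-2.5)/6,.075)[:2] for u,v in q]); print(n,P.round(4).tolist(),P.mean(0))
# stopper top in scene crop corners (479,68),(552,65),(550,130),(484,130) (offset 360)
P=np.array([onz(s,213+(u-360-2.5)/6,165+(v-2.5)/6,.115)[:2] for u,v in[(479,66),(552,64),(552,131),(482,132)]]);print("stop",P.round(4).tolist(),P.mean(0))
P=np.array([onz(t,391+(u-2.5)/6,246+(v-2.5)/6,.115)[:2] for u,v in[(163,145),(213,112),(257,205),(192,222)]]);print("stop top",P.round(4).tolist(),P.mean(0))
plan([.535,-.207,.20],down(np.radians(-67)))
plan([.535,-.207,.20],down(np.radians(113)))
E
```

```text
center [0.5305 0.1524] len [np.float64(0.156), np.float64(0.1341)] ang [np.float64(-76.1), np.float64(-165.7)]
center [ 0.5389 -0.2091] len [np.float64(0.0338), np.float64(0.0519)] ang [np.float64(-69.8), np.float64(-161.0)]
body [[0.5588, -0.186], [0.5082, -0.205], [0.5174, -0.233], [0.5682, -0.2141]] [ 0.53816676 -0.20952588]
stop [[0.5284, -0.2241], [0.5221, -0.201], [0.5586, -0.1882], [0.564, -0.2098]] [ 0.54330192 -0.20575617]
stop top [[0.5482, -0.1947], [0.5592, -0.2126], [0.5265, -0.2262], [0.5213, -0.2034]] [ 0.53878376 -0.2092285 ]
total shift units [-22.91 -23.2   -1.07] turn units [-1.00e-02  3.00e-02  3.03e+01]
total shift units [-22.91 -23.2   -1.07] turn units [-0.02 -0.01 -8.97]
```

Emit:
{"name": "move_arm", "arguments": {"commands": [[0,0,-1,0,0,0],[0,0,-1,0,0,0],[-0.96,-0.97,-0.1,0,0,0],[-0.96,-0.97,-0.1,0,0,0],[-0.96,-0.97,-0.1,0,0,0],[-0.96,-0.97,-0.1,0,0,0],[-0.96,-0.97,-0.1,0,0,0],[-0.96,-0.97,-0.1,0,0,0],[-0.96,-0.97,-0.1,0,0,0],[-0.96,-0.97,-0.1,0,0,0],[-0.96,-0.97,-0.1,0,0,0],[-0.96,-0.97,-0.1,0,0,0],[-0.96,-0.97,0,0,0,0],[-0.96,-0.97,0,0,0,0],[-0.96,-0.97,0,0,0,0],[-0.96,-0.97,0,0,0,0],[-0.96,-0.97,0,0,0,0],[-0.96,-0.97,0,0,0,0],[-0.96,-0.97,0,0,0,0],[-0.96,-0.97,0,0,0,0]], "jaw": -1}}

```text
clock: 1.77
ee_pos: [0.4461, -0.0279, 0.2479]
tcp_rot: [-0.495, -3.102, -0.0]
force: [0.1, -0.1, 0.7]
width: 0.0937
grasp_force: 0.0
```

Emit:
{"name": "move_arm", "arguments": {"commands": [[-0.96,-0.97,0,0,0,0],[-0.96,-0.97,0,0,0,0],[-0.96,-0.97,0,0,0,0],[-0.96,-0.97,0,0,0,0],[-0.96,-0.97,0,0,0,0],[-0.96,-0.97,0,0,0,0],[0,0,0,0,0,1],[0,0,0,0,0,1],[0,0,0,0,0,1],[0,0,0,0,0,1],[0,0,0,0,0,1],[0,0,0,0,0,1],[0,0,0,0,0,1],[0,0,0,0,0,1],[0,0,0,0,0,1],[0,0,0,0,0,1],[0,0,0,0,0,1],[0,0,0,0,0,1],[0,0,0,0,0,1],[0,0,0,0,0,1]]}}

```text
clock: 3.43
ee_pos: [0.5373, -0.2092, 0.2475]
tcp_rot: [-2.07, -2.361, 0.0]
force: [0.1, -0.7, -0.6]
width: 0.0936
grasp_force: 0.0
```

Emit:
{"name": "move_arm", "arguments": {"commands": [[0,0,0,0,0,1],[0,0,0,0,0,1],[0,0,0,0,0,1],[0,0,0,0,0,1],[0,0,0,0,0,1],[0,0,0,0,0,1],[0,0,0,0,0,1],[0,0,0,0,0,1],[0,0,0,0,0,1],[0,0,0,0,0,1],[0,0,0,0,0,1],[0,0,0,0,0,1],[0,0,0,0,0,1],[0,0,0,0,0,1],[0,0,0,0,0,1],[0,0,0,0,0,1],[0,0,0,0,0,0],[0,0,0,0,0,0]]}}

```text
clock: 4.93
ee_pos: [0.5374, -0.2092, 0.2477]
tcp_rot: [-3.069, -0.667, 0.001]
force: [-0.3, -0.4, -1.3]
width: 0.094
grasp_force: 0.0
```

```bash
python3 - <<'E'
from h import *
import pickle
c=viewer.capture("wrist"); pickle.dump(c,open("w1.pkl","wb")); cv2.imwrite("pics/w1.png",c["img"])
s=robot.read_state(); print(s["clock"],s["joints"].round(3),s["ee_pos"],-c["R"].T@c["t"],c["R"].round(2).tolist(),c["vertical_fov"],s["force"])
plan([.539,-.209,.20],down(np.radians(-70)))
E
```

```text
4.9833 [-0.47   0.147  1.159  0.     1.837  0.674] [ 0.53744824 -0.20920814  0.2478001 ] [ 0.60771101 -0.17883658  0.45808528] [[0.41, -0.91, -0.0], [-0.88, -0.4, 0.26], [-0.24, -0.11, -0.97]] 65.70646984690485 [ 0.51080939 -0.52333654 -0.25794727]
total shift units [0.06 0.02 1.91] turn units [-0.01  0.01  0.98]
```

View pics/w1.png

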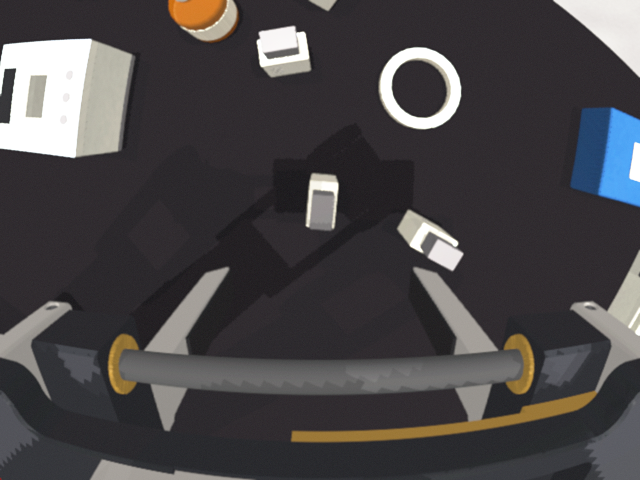

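The wrist view shows the bottle at (322,203), its stopper's dark top at about (321,211), between the open fingers. The reader's slot shows at about (37,97). Refine with fisheye rays.

```bash
cat >> h.py <<'E'
def fonz(c,u,v,z):
    f=240/np.tan(np.radians(c["vertical_fov"])/2); a=np.array([u-c["cx"],v-c["cy"]]); r=np.hypot(*a); th=r/f
    d=c["R"].T@np.r_[np.sin(th)*a/max(r,1e-9),np.cos(th)]; o=-c["R"].T@c["t"]; return o+d*(z-o[2])/d[2]
E
python3 - <<'E'
from h import *
import pickle
c=pickle.load(open("w1.pkl","rb"))
a=cv2.resize(c["img"][165:240,295:350],None,fx=7,fy=7,interpolation=cv2.INTER_CUBIC)
b=cv2.resize(c["img"][30:165,0:140],None,fx=4,fy=4,interpolation=cv2.INTER_CUBIC)
H=540;P=lambda i:cv2.copyMakeBorder(i,0,H-i.shape[0],0,0,cv2.BORDER_CONSTANT)
i=np.hstack([P(a),P(b)])[:,:800];cv2.imwrite("pics/crop3.png",i)
E
```

```text
(no output)
```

View pics/crop3.png

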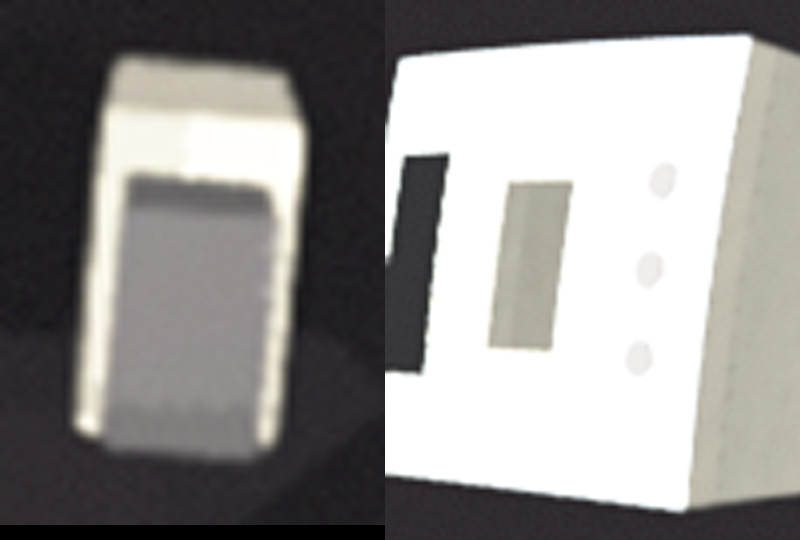

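Crop3: stopper-top corners are about (122,208), (272,210), (257,458), (105,446) in the crop. The slot mouth's corners are about (510,183), (573,181), (550,350), (488,347).

```bash
python3 - <<'E'
from h import *
import pickle
c=pickle.load(open("w1.pkl","rb"))
def q(n,pts,z,k,ox,oy):
    P=np.array([fonz(c,ox+(u-k/2+.5)/k,oy+(v-k/2+.5)/k,z)[:2] for u,v in pts]); e=np.roll(P,-1,0)-P
    print(n,P.mean(0).round(4),np.linalg.norm(e,axis=1).round(4),np.degrees(np.arctan2(e[:,1],e[:,0])).round(1))
q("stop",[(122,208),(272,210),(257,458),(105,446)],.115,7,295,165)
q("body",[(105,105),(303,122),(280,447),(75,435)],.075,7,295,165)
q("slot",[(510-385,183),(573-385,181),(550-385,350),(488-385,347)],.11,4,0,30)
q("reader",[(400-385,60),(752-385,37),(688-385,511)],.11,4,0,30)
E
```

```text
stop [ 0.5432 -0.2089] [0.02   0.0342 0.0208 0.0328] [ -66.2 -158.5  109.9   20.2]
body [ 0.5431 -0.2093] [0.0294 0.0498 0.0312 0.0505] [ -70.4 -159.   111.1   19. ]
slot [0.5357 0.1484] [0.0275 0.049  0.0277 0.0489] [ -75.3 -166.7  104.4   13. ]
reader [0.5622 0.1317] [0.1516 0.1305 0.2006] [ -76.1 -165.8   63.3]
```

Emit:
{"name": "move_arm", "arguments": {"commands": [[0,0,0,0,0,0.98],[0.17,0.06,0,0,0,0],[0,0,1,0,0,0],[0,0,1,0,0,0],[0,0,1,0,0,0],[0,0,0.7,0,0,0],[0,0,0.5,0,0,0],[0,0,0.5,0,0,0],[0,0,0.5,0,0,0],[0,0,0.5,0,0,0],[0,0,0.5,0,0,0],[0,0,0.48,0,0,0],[0,0,0,0,0,0],[0,0,0,0,0,0]]}}

```text
clock: 6.15
ee_pos: [0.5416, -0.209, 0.0803]
tcp_rot: [-3.093, -0.543, 0.002]
force: [0.1, -0.3, 0.6]
width: 0.0938
grasp_force: 0.0
```

Emit:
{"name": "move_arm", "arguments": {"commands": [[0,0,0,0,0,0],[0,0,0,0,0,0],[0,0,0,0,0,0],[0,0,0,0,0,0],[0,0,0,0,0,0],[0,0,0,0,0,0],[0,0,0,0,0,0],[0,0,0,0,0,0],[0,0,0,0,0,0],[0,0,0,0,0,0],[0,0,0,0,0,0],[0,0,0,0,0,0]], "jaw": 1}}

```text
clock: 7.15
ee_pos: [0.5421, -0.2092, 0.0812]
tcp_rot: [-3.094, -0.543, 0.0]
force: [0.7, -0.4, 0.1]
width: 0.0209
grasp_force: 30.0
```

```bash
python3 - <<'E'
from h import *
s=robot.read_state(); print(s)
E
```

```text
{'clock': 7.15, 'joints': array([-4.65950977e-01,  1.90818007e-01,  1.43772818e+00,  1.31244031e-04,
        1.51318950e+00,  7.57418305e-01]), 'dq': array([-1.30065663e-03, -5.26155208e-04, -9.07594763e-05, -2.36598189e-03,
       -1.35320206e-03, -7.79099269e-04]), 'tau': array([-5.91793307e-02, -3.75640225e+01, -2.94871420e+01,  4.08952602e-02,
       -8.51715356e-02,  4.79813447e-03]), 'ee_pos': array([ 0.54206415, -0.20918459,  0.08123593]), 'tcp_rot': array([-3.09412519e+00, -5.42951903e-01,  5.74081643e-05]), 'force': array([ 0.69847671, -0.37324387,  0.08789011]), 'moment': array([-0.03888774,  0.17422006, -0.02668547]), 'grasp_force': 29.998198449611664, 'width': 0.02089462994521805}
```

Emit:
{"name": "move_arm", "arguments": {"commands": [[0,0,-0.5,0,0,0],[0,0,-0.5,0,0,0],[0,0,-1,0,0,0],[0,0,-1,0,0,0],[0,0,-1,0,0,0],[0,0,-1,0,0,0],[0,0,-1,0,0,0],[0,0,-1,0,0,0],[0,0,-1,0,0,1],[0,0,0,0,0,1],[0,0,0,0,0,1],[0,0,0,0,0,1],[0,0,0,0,0,1],[0,0,0,0,0,1],[0,0,0,0,0,1],[0,0,0,0,0,1],[0,0,0,0,0,1],[0,0,0,0,0,1],[0,0,0,0,0,0]]}}

```text
clock: 8.73
ee_pos: [0.5422, -0.2093, 0.2828]
tcp_rot: [3.061, -0.707, 0.003]
force: [-0.4, -0.4, -0.3]
width: 0.0208
grasp_force: 30.0
```

Emit:
{"name": "move_arm", "arguments": {"commands": [[0,-0.64,0,1,0,0],[0,-0.64,0,1,0,0],[0,0,0,0,0,0]]}}

```text
clock: 8.98
ee_pos: [0.5559, -0.181, 0.2833]
tcp_rot: [-2.908, 0.668, -0.056]
force: [0.6, -0.6, -1.4]
width: 0.0206
grasp_force: 30.0
```

```bash
python3 - <<'E'
from h import *
s=robot.read_state(); print(s["joints"].round(3),s["ee_pos"],s["grasp_force"],s["width"],s["force"])
c=viewer.capture("scene"); w=viewer.capture("wrist")
cv2.imwrite("pics/lift.png",np.hstack([cv2.resize(c["img"],(400,300)),cv2.resize(w["img"],(400,300))]))
E
```

```text
[-0.518  0.158  1.086  0.171  1.903  1.56 ] [ 0.55587538 -0.18101199  0.28331826] 29.986592531204224 0.02064250804373363 [ 0.55026252 -0.5933656  -1.36014621]
```

View pics/lift.png

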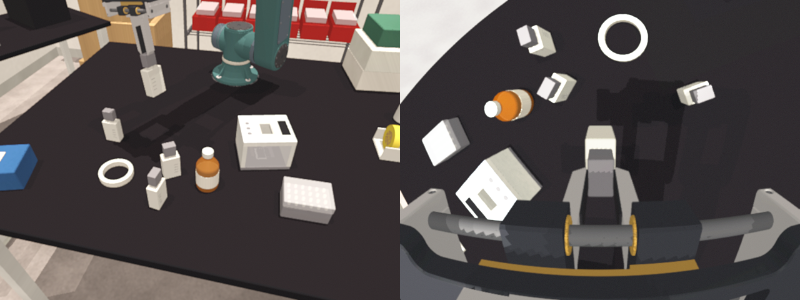

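The left picture shows the bottle held clear of the bench at (152,80). The right one shows it straight between the pads at (600,155). Positive turns raise joint 4, so I continue the swing.

Emit:
{"name": "move_arm", "arguments": {"commands": [[0,-0.8,0,1,0,0],[0,-0.8,0,1,0,0],[0,-0.8,0,1,0,0],[0,-0.8,0,1,0,0],[0,-0.8,0,1,0,0],[0,-0.8,0,1,0,0],[0,-0.8,0,1,0,0],[0,-0.8,0,1,0,0],[0,-0.8,0,1,0,0],[0,-0.8,0,1,0,0],[0,-0.8,0,1,0,0],[0,-0.8,0,1,0,0],[0,0,0,0,0,0]]}}

```text
clock: 10.17
ee_pos: [0.6392, -0.009, 0.4119]
tcp_rot: [-1.982, 0.456, -0.284]
force: [-0.4, -0.5, -2.1]
width: 0.0207
grasp_force: 30.0
```

```bash
python3 - <<'E'
from h import *
s=robot.read_state(); print(s["joints"].round(3),s["ee_pos"],Ro.from_rotvec(s["tcp_rot"]).as_matrix().round(2))
E
```

```text
[-0.675  0.16   1.245  1.145  1.843  1.627] [ 0.63921248 -0.00895432  0.41186034] [[ 0.9  -0.19  0.39]
 [-0.44 -0.39  0.81]
 [-0.   -0.9  -0.44]]
```

Emit:
{"name": "move_arm", "arguments": {"commands": [[0,-0.8,0,1,0,0],[0,-0.8,0,1,0,0],[0,-0.8,0,1,0,0],[0,-0.8,0,1,0,0],[0,-0.8,0,1,0,0],[0,-0.8,0,1,0,0],[0,-0.8,0,1,0,0],[0,-0.8,0,1,0,0],[0,-0.8,0,1,0,0],[0,-0.8,0,1,0,0],[0,-0.8,0,1,0,0],[0,-0.8,0,1,0,0],[0,-0.8,0,1,0,0],[0,-0.8,0,1,0,0],[0,-0.8,0,1,0,0],[0,0,0,0,0,0],[0,0,0,0,0,0],[0,0,0,0,0,0],[0,0,0,0,0,0],[0,0,0,0,0,0]]}}

```text
clock: 11.83
ee_pos: [0.6259, -0.0365, 0.6938]
tcp_rot: [-0.809, 0.185, -0.427]
force: [0.7, -0.7, -0.9]
width: 0.0207
grasp_force: 30.0
```

```bash
python3 - <<'E'
from h import *
s=robot.read_state(); R=Ro.from_rotvec(s["tcp_rot"]).as_matrix();print(s["joints"].round(3),R.round(2),np.arccos(-R[2,2]))
c=viewer.capture("scene"); cv2.imwrite("pics/inv.png",c["img"])
E
```

```text
[-0.619  0.209  1.479  2.311  1.773  1.597] [[ 0.9   0.3   0.32]
 [-0.44  0.61  0.66]
 [ 0.   -0.73  0.68]] 2.3182725381134563
```

View pics/inv.png

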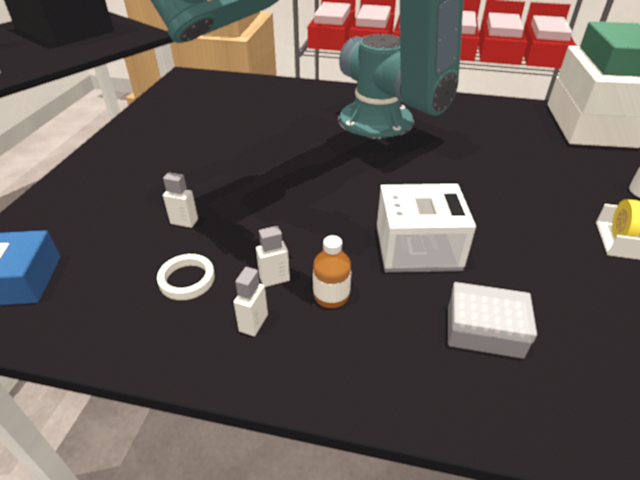

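The tilt is 2.32 rad and the bottle is above the scene camera's frame; the bystanders haven't moved. Swing back.

Emit:
{"name": "move_arm", "arguments": {"commands": [[0,0.8,0,-1,0,0],[0,0.8,0,-1,0,0],[0,0.8,0,-1,0,0],[0,0.8,0,-1,0,0],[0,0.8,0,-1,0,0],[0,0.8,0,-1,0,0],[0,0.8,0,-1,0,0],[0,0.8,0,-1,0,0],[0,0.8,0,-1,0,0],[0,0.8,0,-1,0,0],[0,0.8,0,-1,0,0],[0,0.8,0,-1,0,0],[0,0.8,0,-1,0,0],[0,0.8,0,-1,0,0],[0,0.8,0,-1,0,0],[0,0.8,0,-1,0,0],[0,0.8,0,-1,0,0],[0,0.8,0,-1,0,0],[0,0.8,0,-1,0,0],[0,0.8,0,-1,0,0]]}}

```text
clock: 13.55
ee_pos: [0.6238, -0.0415, 0.3343]
tcp_rot: [-2.375, 0.547, -0.205]
force: [-0.6, 0.6, -1.9]
width: 0.0207
grasp_force: 30.0
```

Emit:
{"name": "move_arm", "arguments": {"commands": [[0,0.8,0,-1,0,0],[0,0.8,0,-1,0,0],[0,0.8,0,-1,0,0],[0,0.8,0,-1,0,0],[0,0.8,0,-1,0,0],[0,0.8,0,-1,0,0],[0,0.8,0,-1,0,0],[0,0.64,0,-1,0,0],[0,0.64,0,-1,0,0],[0,0,0,0,0,-1],[0,0,0,0,0,-1],[0,0,0,0,0,-1],[0,0,0,0,0,-1],[0,0,0,0,0,-1],[0,0,0,0,0,-1],[0,0,0,0,0,-1],[0,0,0,0,0,-1],[0,0,0,0,0,-1],[0,0,0,0,0,-1]]}}

```text
clock: 15.13
ee_pos: [0.5568, -0.1791, 0.2673]
tcp_rot: [-3.093, -0.549, -0.001]
force: [-0.0, -0.6, -1.7]
width: 0.0207
grasp_force: 30.0
```

Emit:
{"name": "move_arm", "arguments": {"commands": [[0,0,0,0,0,0],[0,0,0,0,0,0]]}}

```text
clock: 15.3
ee_pos: [0.5568, -0.1791, 0.2673]
tcp_rot: [-3.095, -0.54, -0.001]
force: [-0.4, -0.6, -1.4]
width: 0.0203
grasp_force: 30.0
```

```bash
python3 - <<'E'
from h import *
s=robot.read_state();print(s["joints"].round(3),s["ee_pos"],s["width"],s["grasp_force"])
plan([.542,-.209,.0812],down(np.radians(-70)))
c=viewer.capture("wrist"); i=c["img"]; cv2.imwrite("pics/back.png",i)
s=viewer.capture("scene"); cv2.imwrite("pics/back.png",np.hstack([cv2.resize(i[100:400,150:500],None,fx=1.2,fy=1.2),cv2.resize(s["img"][30:230,130:330],None,fx=1.8,fy=1.8)]))
E
```

```text
[-4.080e-01  1.680e-01  1.096e+00  1.000e-03  1.877e+00  8.170e-01] [ 0.55679321 -0.17911094  0.26732186] 0.020289825266085422 29.990722239017487
total shift units [-0.96  0.93  7.44] turn units [-0.   -0.01 -0.05]
```

View pics/back.png

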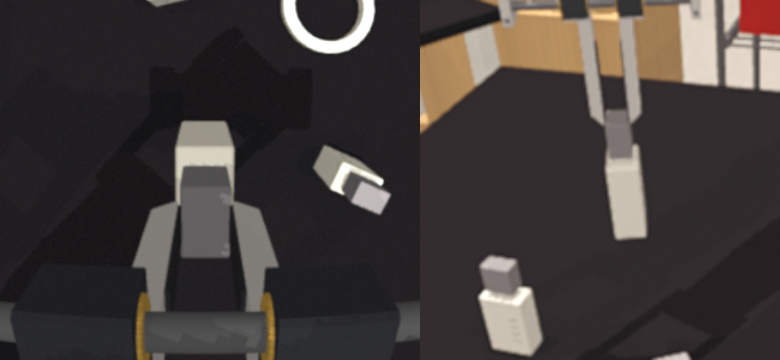

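The bottle is still straight in the grip in both views (left at (205,190), right at (625,180)). Set it down where it stood.

Emit:
{"name": "move_arm", "arguments": {"commands": [[-0.48,0.46,0,0,0,0],[-0.48,0.47,0,0,0,0],[0,0,1,0,0,0],[0,0,1,0,0,0],[0,0,1,0,0,0],[0,0,1,0,0,0],[0,0,1,0,0,0],[0,0,1,0,0,0],[0,0,0.5,0,0,0],[0,0,0.4,0,0,0],[0,0,0.3,0,0,0],[0,0,0.1,0,0,0],[0,0,0.05,0,0,0],[0,0,0.05,0,0,0],[0,0,0,0,0,0],[0,0,0,0,0,0],[0,0,0,0,0,0]]}}

```text
clock: 16.82
ee_pos: [0.5426, -0.2093, 0.0831]
tcp_rot: [3.094, 0.543, 0.002]
force: [0.6, -0.1, -1.2]
width: 0.0207
grasp_force: 30.0
```

Emit:
{"name": "move_arm", "arguments": {"commands": [[0,0,0.03,0,0,0],[0,0,0.03,0,0,0],[0,0,0,0,0,0],[0,0,0,0,0,0]]}}

```text
clock: 17.15
ee_pos: [0.5424, -0.2092, 0.0812]
tcp_rot: [3.094, 0.543, 0.001]
force: [0.1, -1.0, 0.7]
width: 0.0206
grasp_force: 30.0
```

Emit:
{"name": "move_arm", "arguments": {"commands": [[0,0,0.02,0,0,0],[0,0,0,0,0,0],[0,0,0,0,0,0]]}}

```text
clock: 17.4
ee_pos: [0.5425, -0.2092, 0.0811]
tcp_rot: [3.094, 0.543, 0.002]
force: [-0.6, 0.0, 3.8]
width: 0.0207
grasp_force: 30.0
```

Emit:
{"name": "move_arm", "arguments": {"commands": [[0,0,0,0,0,0],[0,0,0,0,0,0],[0,0,0,0,0,0],[0,0,0,0,0,0],[0,0,0,0,0,0],[0,0,0,0,0,0],[0,0,0,0,0,0],[0,0,0,0,0,0],[0,0,0,0,0,0],[0,0,0,0,0,0],[0,0,0,0,0,0],[0,0,0,0,0,0],[0,0,0,0,0,0],[0,0,0,0,0,0]], "jaw": 0}}

```text
clock: 18.57
ee_pos: [0.5422, -0.2091, 0.0803]
tcp_rot: [-3.094, -0.543, -0.0]
force: [0.3, -0.5, 0.7]
width: 0.0466
grasp_force: 0.0
```

```bash
python3 - <<'E'
from h import *
import pickle
s=robot.read_state();print(s["ee_pos"],s["width"],s["grasp_force"],s["force"])
t=viewer.capture("scene"); old=pickle.load(open("scene.pkl","rb"))
a,b=[x["img"][165:245,213:263].astype(int) for x in(t,old)]
print(np.abs(a-b).max(2)[30:].mean(), np.array(np.where(b[:,:,0]>150)).mean(1),np.array(np.where(a[:,:,0]>150)).mean(1))
cv2.imwrite("pics/rel.png",t["img"])
E
```

```text
[ 0.54216312 -0.20906127  0.08025823] 0.04660163960429417 0.0 [ 0.32746337 -0.49397099  0.68507856]
10.3076 [43.95190948 29.51485149] [40.6147427  28.40890125]
```

Emit:
{"name": "move_arm", "arguments": {"commands": [[0,0,0,0,0,0],[0,0,0,0,0,0],[0,0,0,0,0,0],[0,0,0,0,0,0],[0,0,0,0,0,0],[0,0,0,0,0,0],[0,0,0,0,0,0],[0,0,0,0,0,0],[0,0,-0.4,0,0,0],[0,0,-0.6,0,0,0],[0,0,-1,0,0,0],[0,0,-1,0,0,0],[0,0,-1,0,0,0],[0,0,-1,0,0,0],[0,0,-1,0,0,0],[0,0,-1,0,0,0]], "jaw": 1}}

```text
clock: 19.95
ee_pos: [0.5419, -0.209, 0.257]
tcp_rot: [3.094, 0.543, 0.0]
force: [-0.5, -0.1, -1.7]
width: 0.021
grasp_force: 30.0
```

Emit:
{"name": "move_arm", "arguments": {"commands": [[0.1,-0.99,0,0,0,0],[0.1,-0.99,0,0,0,0],[0.1,-0.99,0,0,0,0],[0.1,-0.99,0,0,0,0],[0.1,-0.99,0,0,0,0],[0.1,-0.99,0,0,0,0],[0.1,-0.99,0,0,0,0],[0.1,-0.99,0,0,0,0],[0.1,-0.99,0,0,0,0],[0.1,-0.99,0,0,0,0],[0.1,-0.99,0,0,0,0],[0.1,-0.99,0,0,0,0],[0.1,-0.99,0,0,0,0],[0.1,-0.99,0,0,0,0],[0,0,0,0,0,0.7],[0,0,0,0,0,0.6],[0,0,0,0,0,0],[0,0,0,0,0,0]]}}

```text
clock: 21.45
ee_pos: [0.457, 0.1287, 0.2556]
tcp_rot: [-3.118, -0.384, -0.001]
force: [0.9, 0.3, -1.2]
width: 0.0212
grasp_force: 30.0
```

```bash
python3 - <<'E'
from h import *
import pickle
c=viewer.capture("wrist"); s=robot.read_state(); pickle.dump((c,s),open("w2.pkl","wb"))
print(s["ee_pos"],s["joints"].round(3),s["width"])
cv2.imwrite("pics/w2.png",c["img"])
E
```

```text
[0.45704186 0.12850739 0.25553568] [ 0.155 -0.083  1.38   0.     1.845  1.481] 0.020635124671901577
```

View pics/w2.png

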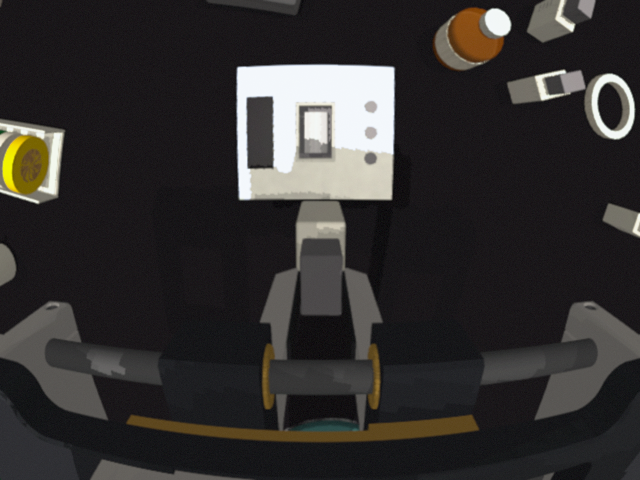

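The slot mouth shows at about (298–333, 102–159) in the reader top, which spans (237–394, 66–200). The held bottle is straight at (321,255), shadowing the lower part of the reader. Next: sub-pixel edges of the slot and bottle from intensity profiles.

```bash
python3 - <<'E'
from h import *
import pickle
c,s=pickle.load(open("w2.pkl","rb")); g=cv2.cvtColor(c["img"],cv2.COLOR_BGR2GRAY).astype(int)
for r in(112,125,140): print("row",r,"c292:",g[r,292:342].tolist())
for k in(306,316,326): print("col",k,"r96:",g[96:168,k].tolist())
for r in(215,232,250,280): print("brow",r,"c288",g[r,288:356].tolist())
print("bcol r196",g[196:320,321].tolist())
m=((g>110)*1).astype(np.uint8); m[201:]=0; m[:,:200]=0; m[:,410:]=0
q=max(cv2.findContours(m,0,cv2.CHAIN_APPROX_NONE)[0],key=cv2.contourArea); a=cv2.approxPolyDP(q,6,True)[:,0]
print(a.tolist()); P=np.array([fonz(c,*p,.11)[:2] for p in a]); print(P.round(4).tolist(),P.mean(0))
E
```

```text
row 112 c292: [246, 247, 245, 233, 226, 226, 194, 120, 80, 76, 76, 91, 140, 192, 205, 203, 207, 219, 224, 224, 223, 220, 222, 225, 227, 227, 226, 224, 221, 215, 212, 209, 205, 202, 186, 153, 132, 139, 139, 153, 205, 229, 234, 242, 246, 247, 247, 246, 246, 246]
row 125 c292: [247, 247, 245, 236, 228, 224, 188, 129, 85, 77, 75, 90, 165, 236, 241, 239, 238, 241, 243, 245, 245, 245, 246, 246, 246, 245, 245, 243, 239, 236, 234, 232, 231, 228, 209, 153, 115, 133, 139, 161, 223, 234, 237, 244, 246, 246, 247, 246, 246, 247]
row 140 c292: [247, 246, 246, 242, 236, 227, 194, 132, 86, 78, 76, 81, 107, 136, 145, 150, 151, 147, 151, 156, 156, 158, 165, 172, 173, 170, 191, 233, 234, 232, 233, 233, 231, 229, 209, 153, 110, 119, 102, 146, 222, 235, 239, 244, 246, 246, 247, 246, 246, 247]
col 306 r96: [246, 246, 247, 247, 246, 238, 220, 231, 226, 171, 104, 79, 77, 76, 84, 133, 205, 239, 242, 241, 241, 242, 241, 241, 241, 241, 241, 241, 241, 241, 241, 241, 241, 241, 241, 241, 241, 241, 241, 241, 240, 239, 216, 167, 145, 142, 143, 141, 142, 141, 141, 141, 141, 140, 140, 138, 127, 106, 97, 96, 94, 104, 
[... 2025 characters left out ...]
9, 100, 96]
bcol r196 [164, 161, 141, 78, 51, 96, 115, 117, 117, 117, 118, 115, 116, 118, 116, 115, 119, 117, 117, 117, 118, 119, 118, 117, 121, 137, 162, 184, 193, 198, 200, 201, 195, 177, 165, 162, 155, 146, 143, 144, 145, 139, 106, 70, 61, 59, 60, 60, 60, 61, 61, 58, 59, 61, 61, 59, 59, 58, 60, 63, 72, 75, 75, 75, 76, 75, 75, 77, 76, 74, 75, 75, 75, 75, 75, 77, 75, 74, 74, 77, 73, 74, 75, 73, 74, 76, 75, 74, 75, 74, 74, 74, 76, 75, 72, 74, 75, 76, 74, 76, 76, 74, 78, 74, 75, 75, 76, 72, 76, 75, 74, 76, 75, 76, 74, 74, 75, 72, 64, 42, 21, 18, 17, 17]
[[237, 67], [239, 199], [391, 198], [393, 67]]
[[0.58, 0.2407], [0.4538, 0.2095], [0.4908, 0.0646], [0.6155, 0.0957]] [0.53501444 0.15264344]
```

```bash
python3 - <<'E'
from h import *
import pickle
c,s=pickle.load(open("w2.pkl","rb")); C=Ro.from_rotvec(s["tcp_rot"]).as_matrix(); p=s["ee_pos"]; f=p[2]-.0803
def T(u,v,z): return (C.T@(fonz(c,u,v,z)-p)).round(4)
print("slot",fonz(c,315.1,131.6,.1085), "yaw y",np.degrees(np.arctan2(C[1,1],C[0,1])))
for z,u,v in((.11,295,131.6),(.11,335.3,131.6),(.107,298.7,131.6),(.107,331.8,131.6),(.107,315,104.9),(.107,315,158.3)): print("slot edge",fonz(c,u,v,z)[:2].round(4), (C.T@(fonz(c,u,v,z)-p)).round(4))
print("body top far",T(320,221.8,f+.075)[:2],"foot far",T(321,200.3,f)[:2],"st far",T(321,251.5,f+.115)[:2],"st near",T(321,314.7,f+.115)[:2])
print("body L/R",T(295.2,232,f+.075)[:2],T(344.9,232,f+.075)[:2],"st L/R",T(300.5,280,f+.115)[:2],T(341,280,f+.115)[:2])
for a in((237,66.5),(393.5,66.5),(391.5,199.5),(238.5,199.5)): print("corner",T(*a,.11)[:2])
E
```

```text
slot [0.53468833 0.1521812  0.1085    ] yaw y -75.99976642449624
slot edge [0.5302 0.1707] [ 0.0812 -0.0232  0.1456]
slot edge [0.5393 0.1336] [0.0811 0.015  0.1456]
slot edge [0.531  0.1674] [ 0.0812 -0.0199  0.1486]
slot edge [0.5386 0.1367] [0.0811 0.0117 0.1486]
slot edge [0.5598 0.1585] [ 0.1069 -0.0043  0.1486]
slot edge [0.5096 0.1461] [ 0.0552 -0.0043  0.1485]
body top far [0.026  0.0007] foot far [0.0259 0.0014] st far [0.0202 0.0012] st near [-0.015   0.0012]
body L/R [ 0.0197 -0.0143] [0.0197 0.0156] st L/R [ 0.0049 -0.0092] [0.0049 0.0114]
corner [ 0.1469 -0.0791]
corner [0.1463 0.0706]
corner [0.0158 0.0707]
corner [ 0.0159 -0.0799]
```

Emit:
{"name": "move_arm", "arguments": {"commands": [[0.8,-0.1,0,0,0,0],[0.8,-0.1,0,0,0,0],[0.8,0,0,0,0,0],[0.8,0,0,0,0,0],[0,0,0.6,0,0,0],[0,0,0.6,0,0,0],[0,0,0.6,0,0,0],[0,0,0.4,0,0,0],[0,0,0.2,0,0,0],[0,0,0,0,0,0],[0,0,0,0,0,0],[0,0,0,0,0,0]]}}

```text
clock: 22.5
ee_pos: [0.5341, 0.1527, 0.1966]
tcp_rot: [-3.118, -0.381, -0.004]
force: [0.5, -0.6, -1.9]
width: 0.0212
grasp_force: 30.0
```

```bash
python3 - <<'E'
from h import *
import pickle
c0,s0=pickle.load(open("w2.pkl","rb")); C=Ro.from_rotvec(s0["tcp_rot"]).as_matrix()
plan(s0["ee_pos"]+C@np.array([.0801,-.005,.0603]),C); s=robot.read_state(); print(s["force"],s["ee_pos"],s["joints"].round(2))
E
```

```text
total shift units [-0.02 -0.    0.05] turn units [ 0.   -0.03 -0.01]
[ 0.51546877 -0.58262479 -1.88321125] [0.53407147 0.15274638 0.19659241] [0.18 0.09 1.32 0.   1.73 1.5 ]
```

Within half a millimetre. Lower into the slot.

Emit:
{"name": "move_arm", "arguments": {"commands": [[0,0,0.15,0,0,0],[0,0,0.15,0,0,0],[0,0,0.15,0,0,0],[0,0,0.15,0,0,0],[0,0,0.15,0,0,0],[0,0,0,0,0,0]]}}

```text
clock: 23.0
ee_pos: [0.5329, 0.1527, 0.1752]
tcp_rot: [3.118, 0.381, -0.003]
force: [-0.2, -0.3, -0.9]
width: 0.0205
grasp_force: 30.0
```

Emit:
{"name": "move_arm", "arguments": {"commands": [[0,0,0.15,0,0,0],[0,0,0,0,0,0]]}}

```text
clock: 23.17
ee_pos: [0.5332, 0.1527, 0.172]
tcp_rot: [-3.118, -0.381, 0.002]
force: [0.2, -1.0, -1.6]
width: 0.0208
grasp_force: 30.0
```

Emit:
{"name": "move_arm", "arguments": {"commands": [[0,0,0.2,0,0,0],[0,0,0.2,0,0,0],[0,0,0.2,0,0,0],[0,0,0.2,0,0,0],[0,0,0.2,0,0,0],[0,0,0,0,0,0]]}}

```text
clock: 23.67
ee_pos: [0.5327, 0.1526, 0.146]
tcp_rot: [3.118, 0.381, -0.004]
force: [-0.0, -0.2, -0.9]
width: 0.0211
grasp_force: 30.0
```

Emit:
{"name": "move_arm", "arguments": {"commands": [[0,0,0.15,0,0,0],[0,0,0.15,0,0,0],[0,0,0.15,0,0,0],[0,0,0.15,0,0,0],[0,0,0.15,0,0,0],[0,0,0.1,0,0,0],[0,0,0,0,0,0],[0,0,0,0,0,0],[0,0,0,0,0,0],[0,0,0,0,0,0]]}}

```text
clock: 24.5
ee_pos: [0.5338, 0.1529, 0.127]
tcp_rot: [-3.118, -0.381, -0.001]
force: [-1.0, 0.3, 3.4]
width: 0.0211
grasp_force: 30.0
```

Emit:
{"name": "move_arm", "arguments": {"commands": [[0,0,0.08,0,0,0],[0,0,0,0,0,0],[0,0,0,0,0,0],[0,0,0,0,0,0],[0,0,0,0,0,0],[0,0,0,0,0,0]]}}

```text
clock: 25.0
ee_pos: [0.5336, 0.1528, 0.1246]
tcp_rot: [-3.118, -0.381, -0.0]
force: [0.0, -0.5, 3.8]
width: 0.0213
grasp_force: 30.0
```

```bash
python3 - <<'E'
from h import *
import pickle
c0,_=pickle.load(open("w2.pkl","rb")); c=viewer.capture("wrist"); s=robot.read_state()
G=lambda c:cv2.cvtColor(c["img"],cv2.COLOR_BGR2GRAY)
a=G(c0)[225:325,290:352];b=G(c)[215:335,280:362]
a=cv2.Canny(a,40,80);b=cv2.Canny(b,40,80)
r=cv2.matchTemplate(cv2.GaussianBlur(b,(5,5),0),cv2.GaussianBlur(a,(5,5),0),cv2.TM_CCOEFF_NORMED); print("edge shift (col,row)",np.array(cv2.minMaxLoc(r)[3])-10,r.max())
g=G(c); print(g[300:322,321].tolist(),G(c0)[300:322,321].tolist())
print(s["clock"],s["ee_pos"],s["force"],s["grasp_force"],s["dq"].round(4))
E
```

```text
edge shift (col,row) [0 0] 0.78515387
[93, 92, 92, 92, 91, 91, 90, 92, 92, 91, 93, 91, 90, 87, 148, 247, 255, 255, 254, 254, 254, 254] [75, 75, 76, 72, 76, 75, 74, 76, 75, 76, 74, 74, 75, 72, 64, 42, 21, 18, 17, 17, 16, 12]
25.05 [0.53360049 0.15278756 0.1246152 ] [-1.31867988  0.9715177   4.32269724] 30.004104673862457 [ 0.0003  0.0015  0.0004  0.0004 -0.0021 -0.0007]
```

The bottle hasn't slipped in the grip. Its foot is about 65 mm below the mouth, so the platform is about 20 mm down, and the measured push fits that. Handing in.

```bash
python3 -c "
from h import *
print(hand_in())"
```

```text
the job is handed in; nothing more can be done
None
```

The bottle was turned over to 2.32 rad, stood back on the bench and released, then pushed into the reader slot about 20 mm onto the platform by my measurements; I handed in still gripping it at about 25 s, and no verdict came back.

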